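Hang the slit carrier on the detector arm and lock it at its stop

TASK

Hook the roller carrier standing on the bench (the one with a black bar grip, a slit box and a short tube) over the steel rail of the sloping detector arm, near the rail's raised end, slit box on the robot's side and tube pointing downhill to the sample stage, and let go so that it rolls down against the stop by itself. Once it rests at the stop, push the sprung black plunger on top of the stop all the way down until it catches and stays down, which locks the carrier. Set the carrier gently on the rail, do not drop it, and leave the arm's angle and the other things on the bench as they are.

Things in the scene. Friction and masses are not known exactly. Their poses are not given: they have to be found in the camera images.
- carrier: roller carrier, 0.34 to 0.69 kg, upright on the bench; 90 (x) by 102 (y) by 131 mm high. Upside-down U of two aluminium plates 64 mm long in y, inner faces 18 mm apart, two 28 mm steel rollers between them, cream slit box with tube on the -x plate, steel counterweight on the +x plate, black bar grip on top. Origin: centre of the underside. z up, y along the rail (-y = where the tube points)
- carrier_grip (a point): centre of the black bar grip: 22 mm thick (carrier's x), 60 mm long (its y), 24 mm high, 119 mm above the carrier's underside; free space of 24 mm under the bar, between two posts at its ends. Axes as the carrier's
- carrier_saddle (a point): middle of the carrier at the line where its rollers touch the rail: 45 mm above its underside, 74 mm below the grip's centre. The plates reach 45 mm below it, on both sides of the rail. Hung properly it lies on the line from rail_stop to rail_top; at the stop it is 66 mm uphill of rail_stop. Axes as the carrier's
- carrier_tube (a point): mouth of the slit box's tube (20 mm diameter): 70 mm towards the carrier's -y, 34 mm towards its -x, 25 mm above its underside. A flat tongue, 26 mm wide, also sticks out towards -y to 66 mm from the centre, 75 to 83 mm up; it has a 16 mm square eye for the lock pin
- rail_stop (a point): middle of the rail's top edge at the face of the stop (lower end). Axes are the rail's: y uphill along it, z square to it (up), x level across it, away from the robot. The stop housing is 48 mm wide, reaches 30 mm uphill of this point and 54 mm above the rail; the carrier's tongue runs in under its roof
- rail_top (a point): middle of the rail's top edge at its raised open end, 320 mm uphill of rail_stop; same axes. The rail is a steel bar on edge, 10 mm thick, its flanks free for 55 mm below the top, on a black beam 60 mm wide; it slopes 12 to 18 degrees. A carrier let go rolls down at up to about 0.4 m/s, in about 1 s
- plunger_top (a point): centre of the flat top (24 mm across) of the lock plunger's black mushroom button (34 mm diameter), on the stop's roof: 14 mm uphill of rail_stop, 108 mm above the rail when up. Axes as rail_stop; push it along -z. The grip of a carrier at the stop begins 22 mm uphill of the button's centre, its top 22 mm lower than the raised button's
- plunger (a joint): how far the lock plunger is pushed in, m: 0 up (start), 0.0165 fully down. A spring throws it back unless pushed past about 0.012; then a sprung ball holds it at about 0.014. The push peaks at about 12 N, at 0.005. Its 10 mm pin passes the carrier's eye only with the carrier at the stop; else it lands on the tongue at 0.003 or bars the way
- det_arm: the sloping detector arm (black beam, rail, stop housing); stays put by its own stiff drive; origin on the goniometer's axis, 135 mm downhill of and 20 mm below rail_stop; axes as rail_stop
- clamp_mount: another mount without rollers or grip: cream box 44 x 56 x 50 mm on an aluminium foot with a small side knob, 62 mm high, loose; not wanted. Origin under its centre
- pot: white plastic screw pot, 54 mm diameter, 62 mm high, loose. Origin under its centre
- gauge_bar: white bar with three holes, 35 x 110 x 20 mm, loose, lying. Origin under its centre
- spatula: wooden stick, 160 x 9 x 4 mm, loose, lying. Origin under its centre
- stylus: white plastic pen, 130 x 11 x 9 mm, loose, lying. Origin under its centre
- hex_driver: screwdriver with black handle, loose, lying, about 200 mm long. Origin under it

How it is judged:
By the outcome, as a careful person would: the job done as asked, in the order asked, and still so for the second after the job is handed in, with the robot touching nothing.
It also fails if it takes over 45 s, if anything falls off the work surface, if the arm or the gripper's body presses on something with over 40 N, if the wrist force passes 120 N, or if a joint passes its speed limit or range.

ROBOT

A 7-joint arm with a two-finger parallel gripper is mounted at the origin on the work surface. World frame = base frame: x ahead of the robot, y to its left, z up, the work surface at z = 0. Lengths are in m, angles in rad, forces in N, time in s.
With the tool pointing down it reaches from about 0.4 to 0.85 m from the base axis. Payload 10.4 kg.
Tool frame: the origin (TCP) lies between the finger pads; the fingertips stand ctrl.tcp_to_tips ahead of it and the grasp point (between the pads) lies 5 mm behind it (ctrl.tcp_to_tips is the distance from the TCP to the fingertips, in m); x points along the fingers, z is the direction in which the jaws open and shut, and the axes are right-handed (so a half turn about x gives the same grasp; the last joint's range is limited). The gripper opens to 85 mm and grips with 20 to 120 N. Pads are 22 mm wide; open, the fingers measure 114 mm over their backs; the gripper's body (76 mm by 85 mm) begins 54 mm behind the grasp point. The pads swing forward as they close: fully open they stand 13 mm farther back than shut.
Start: joints at [-1.323, 0.332, -0.065, 1.46, 0.022, 1.35, -0.088], TCP at [0.167, 0.602, 0.245] pointing down, gripper open.
Joint ranges: [-2.6, 2.6], [-0.5, 2.12], [-1.47, 1.34], [0.16, 2.42], [-1.27, 4.41], [0.06, 2.06], [-2.6, 2.6]. Speed limits (rad/s): [2.22, 2.22, 2.79, 2.79, 3.14, 3.14, 3.14].

INTERFACE

Orientations are given as a 3x3 rotation matrix whose columns are the frame's x, y, z axes.
In Python, from rig import ctrl, viewer gives the robot as it stands. The module is installed in compiled form; this text tells all that it offers.
- The arm moves only by the shell command python3 -m pendant 'ROWS'. ROWS is JSON, a list of rows, each a list of 7 numbers: the shift along the tool's x, y, z in cm, then the turn, a rotation vector about the tool's x, y, z in rad, then the gripper's target within -1 to 1 (shut at 1, half-way at 0, fully open at -1). A call has 1 to 10 rows; each row is the pose to reach, as a shift and turn from the pose measured when the call began, along the tool's axes at that moment; what a row does not reach only later rows make up. A row lasts 1/10 s, in which the tool goes at most 50 mm and 8.59 degrees, less where a joint would pass 70% of its speed; a pose out of reach is approached as far as the arm can. A call with a gripper value outside its range is refused whole. The fingers move at their own pace and stop on an object; the grip force is fixed at half the most. Time passes only in rows, so rows that repeat a pose let the fingers close. It gives the time, the measured TCP pose, the force and the opening at its end, in the units of the state.
- ctrl.get_obs(): the state, without advancing time (a new reading comes with each control period).
- viewer.snapshot(name): name is "scene" or "top" or "wrist"; returns the picture (420x560x3 uint8, red, green, blue); there is no depth.
- viewer.get_calibration(name): a dict with "camera_matrix" (3x3 intrinsics, pixels), "rvec" (rotation vector, rad) and "tvec" (3), from world to camera coordinates, as OpenCV has them. Camera axes: x right, y down, z forward; pixel columns grow to the right and rows downward; lengths in m; the calibration is good to about 2 mm. A picture is of the moment at which its call begins: read the wrist's pose just before it. get_calibration takes no time and is no camera call; for the wrist camera it gives the pose at the moment of the call.
- ctrl.hand_in(): hands the job in, once; it reports no verdict.
The state is a dict: "time": time; "q": joint angles; "dq": joint speeds; "joint_torque": joint torques, N m; "tool_pos": TCP position; "tcp_rot": TCP orientation; "ft_force": force on the tool from outside, world axes, zero at the start; "moment": the same for the moment, N m; "gripper_width": opening from 0.0 (shut) to 1.0 (fully open).
Only numpy, scipy, OpenCV 4.12 (cv2) and the standard library are available. Lean on these libraries where they do the work, as an engineer would, in place of code of your own. Each camera call takes 0.05 s, during which the arm holds its last target. There are 200 camera calls.

## Working session

There is one attempt and no reset: what is moved stays moved. The work goes in short steps, Python scripts to look and compute and a shell command to move; the robot and the scene stay as the last step left them, time stands still between calls to the robot, and variables do not carry over. Pictures are saved under pics/ and viewed, about 8 in all and at most 12, crops included, and the job is handed in when it is done.

```bash
mkdir -p pics; python3 - <<'E'
from rig import ctrl, viewer
import cv2
o=ctrl.get_obs();print(o['time'],o['tool_pos'],o['tcp_rot'],o['ft_force'],o['gripper_width'],ctrl.tcp_to_tips)
for n in('scene','top'):
    c=viewer.get_calibration(n);print(n,c)
    cv2.imwrite(f'pics/{n}0.png',cv2.resize(viewer.snapshot(n)[:,:,::-1],(800,600),interpolation=cv2.INTER_CUBIC))
E
```

```text
0.0 [0.16709367 0.60187049 0.24451439] [[-3.22251909e-04 -9.63564047e-01  2.67477520e-01]
 [-1.40013019e-03  2.67477706e-01  9.63563032e-01]
 [-9.99998968e-01 -6.39933239e-05 -1.43531031e-03]] [-0.68564008 -0.07293489  0.22312691] 0.9987015111647314 0.014
scene {'camera_matrix': array([[454.01614334,   0.        , 274.87195259],
       [  0.        , 454.01614334, 210.14844711],
       [  0.        ,   0.        ,   1.        ]]), 'rvec': array([ 2.09210227,  1.0491418 , -0.47736191]), 'tvec': array([-0.36904246, -0.14119346,  1.60353058])}
top {'camera_matrix': array([[443.37068848,   0.        , 284.38314907],
       [  0.        , 443.37068848, 209.8777027 ],
       [  0.        ,   0.        ,   1.        ]]), 'rvec': array([ 2.1712169 , -2.2124854 ,  0.09249113]), 'tvec': array([0.06874872, 0.55165692, 1.347151  ])}
```

View pics/scene0.png

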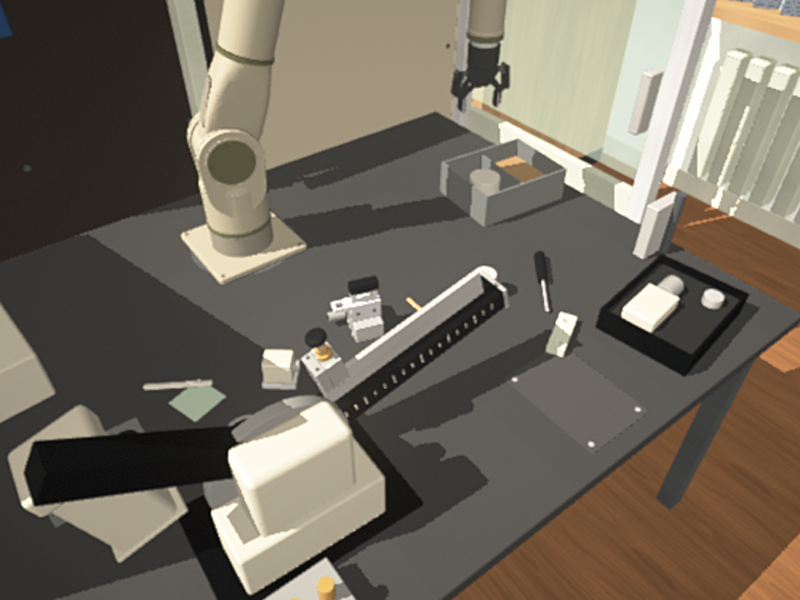

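View pics/top0.png

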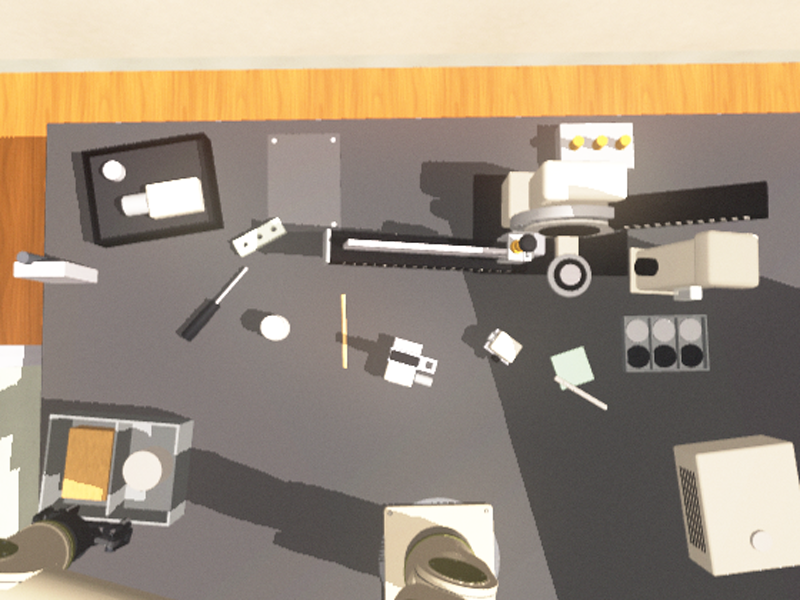

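Scene view: carrier at (360,310), rail from (335,385) up to (490,275). Top view: carrier at (405,360), rail (347,243)–(505,248), plunger (527,243). I'll zoom in on both.

```bash
python3 - <<'E'
from rig import viewer
import cv2,numpy as np
for n,(x,y,w,h) in dict(scene=(205,170,160,120),top=(222,150,160,120)).items():
    im=viewer.snapshot(n)[:,:,::-1][y:y+h,x:x+w]
    im=cv2.resize(im,(800,600),interpolation=cv2.INTER_CUBIC)
    for k in range(0,160,20):
        cv2.putText(im,str(x+k),(k*5,10),0,.35,(0,255,255),1);cv2.line(im,(k*5,12),(k*5,20),(0,255,255),1)
        if k<120: cv2.putText(im,str(y+k),(0,k*5+4),0,.35,(0,255,255),1)
    cv2.imwrite(f'pics/{n}1.png',im)
E
```

```text
(no output)
```

View pics/scene1.png

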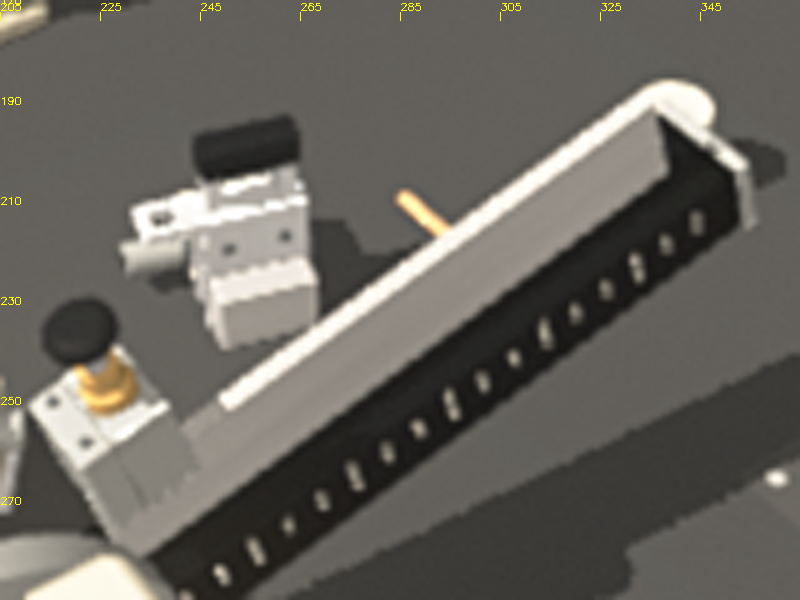

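View pics/top1.png

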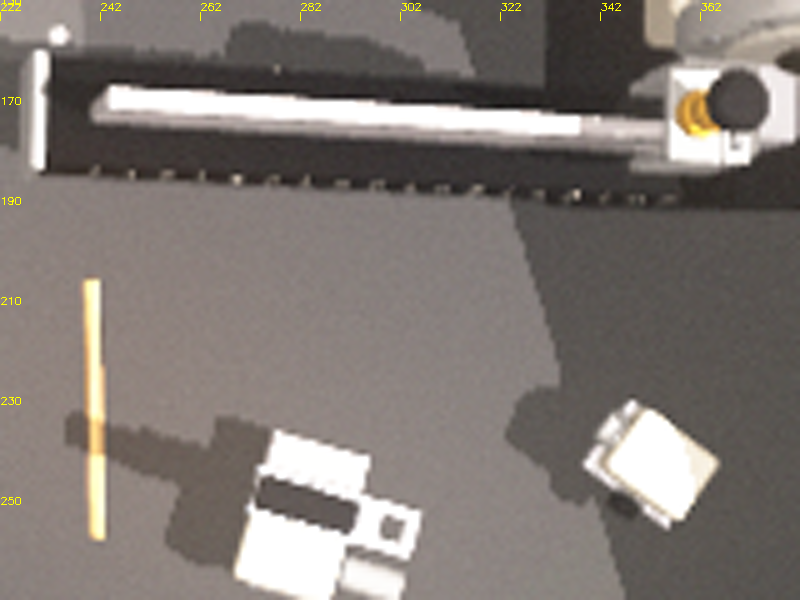

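Zoomed views give: grip bar corners (262,475),(360,503),(353,535),(255,508), tongue end (422,510),(412,558), rail strip left end (108,97), roof edge x≈668, button (738,98) in the top crop; in the scene crop, tongue (130,208),(143,240), rail end (648,97), roof corners (118,345),(170,405), button (81,320). I'll fit the poses from these.

```bash
cat > h.py <<'E'
import numpy as np,cv2
from scipy.optimize import least_squares
from scipy.spatial.transform import Rotation as R
from rig import ctrl,viewer
C={n:viewer.get_calibration(n) for n in('scene','top')}
off=dict(scene=(205,170),top=(222,150))
def proj(n,P,c=None):
    c=c or C[n];return cv2.projectPoints(np.float64(P).reshape(-1,3),c['rvec'],c['tvec'],c['camera_matrix'],None)[0][:,0]
def nat(n,p): return np.array(off[n])+(np.array(p,float)+.5)/5-.5
def railR(yaw,s): return (R.from_euler('z',yaw)*R.from_euler('x',s)).as_matrix()
E
python3 - <<'E'
from h import *
# carrier: x,y,yaw
ob=[('top',(11,30,131),(262,475)),('top',(11,-30,131),(360,503)),('top',(-11,-30,131),(353,535)),('top',(-11,30,131),(255,508)),
('top',(13,-66,83),(422,510)),('top',(-13,-66,83),(412,558)),('scene',(-13,-66,83),(130,208)),('scene',(13,-66,83),(143,240))]
def f(p):
    r=[]
    for n,l,px in ob:
        r.append(proj(n,R.from_euler('z',p[2]).as_matrix()@(np.array(l)/1e3)+[p[0],p[1],0])[0]-nat(n,px))
    return np.array(r)
s=least_squares(lambda p:f(p).ravel(),[.5,0,0]);print('carrier',s.x.round(4));print(f(s.x).round(1).tolist())
ob2=[('top',(0,320,0),(108,97)),('scene',(0,320,0),(648,97)),('top',(0,14,108),(738,98)),('scene',(0,14,108),(81,320)),
('top',(24,30,54),(670,67)),('top',(-24,30,54),(667,160)),('scene',(-24,30,54),(118,345)),('scene',(24,30,54),(170,405))]
ln=[('top',(200,104)),('top',(450,120)),('top',(575,126)),('scene',(540,172)),('scene',(400,275)),('scene',(235,397))]
def g(p,full=False):
    M=railR(p[3],p[4]);T=lambda l:M@(np.array(l)/1e3)+p[:3]
    a=np.array([proj(n,T(l))[0]-nat(n,px) for n,l,px in ob2])
    b=[]
    for n,px in ln:
        A,B=proj(n,[T((0,60,0)),T((0,320,0))]);d=(B-A)/np.linalg.norm(B-A);e=nat(n,px)-A;b.append(d[0]*e[1]-d[1]*e[0])
    return (a,b) if full else np.r_[a.ravel(),2*np.array(b)]
s=least_squares(g,[.68,-.15,.15,0,.25],loss='soft_l1');print('rail',s.x.round(4),np.degrees(s.x[3:]));a,b=g(s.x,True);print(a.round(1).tolist(),np.round(b,1))
M=railR(*s.x[3:]);
for l in((0,320,0),(0,14,108)): print(l,(M@(np.array(l)/1e3)+s.x[:3]).round(4))
np.save('rail.npy',s.x)
E
```

```text
carrier [ 0.4299  0.0653 -0.292 ]
[[0.0, -0.5], [1.0, -0.3], [0.3, 0.8], [-0.7, 0.5], [0.1, 0.6], [-0.3, -0.4], [0.4, 0.6], [0.3, -0.1]]
rail [ 0.6337 -0.142   0.1643 -0.0292  0.2665] [-1.67465979 15.27139912]
[[-0.4, 0.6], [0.3, -0.6], [0.9, 0.4], [-0.8, 0.6], [-0.5, 0.4], [0.1, -0.2], [-0.3, -0.7], [0.4, -0.1]] [ 0.2 -0.3 -0.1 -0.3 -0.1  0.1]
(0, 320, 0) [0.6427 0.1666 0.2486]
(0, 14, 108) [ 0.6332 -0.1569  0.2722]
```

```bash
cat >> h.py <<'E'
def cR(yaw,s=0): # tool rotation for carrier-like axes (tool x=-cz, y=cy, z=cx)
    M=railR(yaw,s);return np.column_stack([-M[:,2],M[:,1],M[:,0]])
def row(p,Rt):
    o=ctrl.get_obs();A=np.array(o['tcp_rot']);A=R.from_matrix(A).as_matrix()
    print('t',round(o['time'],2),'row',(A.T@(np.array(p)-o['tool_pos'])*100).round(2).tolist(),R.from_matrix(A.T@Rt).as_rotvec().round(3).tolist())
E
python3 -c "
from h import *
row([.430,.065,.245],cR(-.292))"
```

```text
t 0.2 row [0.02, -39.69, -44.71] [1.592, -0.001, 0.001]
```

```bash
r='[0,-39.7,-44.7,1.592,0,0,-1]'; python3 -m pendant '[[0,-39.7,-44.7,1.592,0,0,-1],[0,-39.7,-44.7,1.592,0,0,-1],[0,-39.7,-44.7,1.592,0,0,-1],[0,-39.7,-44.7,1.592,0,0,-1],[0,-39.7,-44.7,1.592,0,0,-1],[0,-39.7,-44.7,1.592,0,0,-1],[0,-39.7,-44.7,1.592,0,0,-1],[0,-39.7,-44.7,1.592,0,0,-1],[0,-39.7,-44.7,1.592,0,0,-1],[0,-39.7,-44.7,1.592,0,0,-1]]'; python3 -c "
from h import *
row([.430,.065,.245],cR(-.292))"
```

```text
time: 1.2
tool_pos: [0.3874, 0.1512, 0.2454]
tcp_rot: [[0.0, 0.205, 0.979], [-0.0, 0.979, -0.205], [-1.0, -0.0, 0.0]]
ft_force: [0.9, 0.6, -0.4]
gripper_width: 1.002
t 1.2 row [0.04, -7.56, 5.93] [0.086, 0.0, 0.0]
```

```bash
python3 -m pendant '[[0,-7.56,5.93,0.086,0,0,-1],[0,-7.56,5.93,0.086,0,0,-1],[0,-7.56,5.93,0.086,0,0,-1],[0,-7.56,5.93,0.086,0,0,-1]]'; python3 - <<'E'
from h import *
c=viewer.get_calibration('wrist');im=viewer.snapshot('wrist')[:,:,::-1].copy()
M=R.from_euler('z',-.292).as_matrix()
L=np.array([(11,30,131),(11,-30,131),(-11,-30,131),(-11,30,131),(13,-66,83),(-13,-66,83),(-34,-70,25)])/1e3
P=proj('wrist',L@M.T+[.4299,.0653,0],c);print(P.round(1).tolist())
im=cv2.resize(im,(800,600))
for p in P: cv2.circle(im,tuple(int(v) for v in p*800/560),3,(0,0,255),1)
cv2.imwrite('pics/w1.png',im);row([.430,.065,.114],cR(-.292))
E
```

```text
time: 1.6
tool_pos: [0.4301, 0.0643, 0.2454]
tcp_rot: [[0.0, 0.29, 0.957], [0.0, 0.957, -0.29], [-1.0, 0.0, -0.0]]
ft_force: [-0.1, -0.6, -0.4]
gripper_width: 0.993
[[295.6, 175.9], [294.7, 246.9], [268.3, 247.0], [267.2, 176.0], [294.3, 259.9], [268.6, 260.0], [252.7, 241.0]]
t 1.65 row [13.13, -0.04, 0.04] [0.0, -0.0, -0.0]
```

View pics/w1.png

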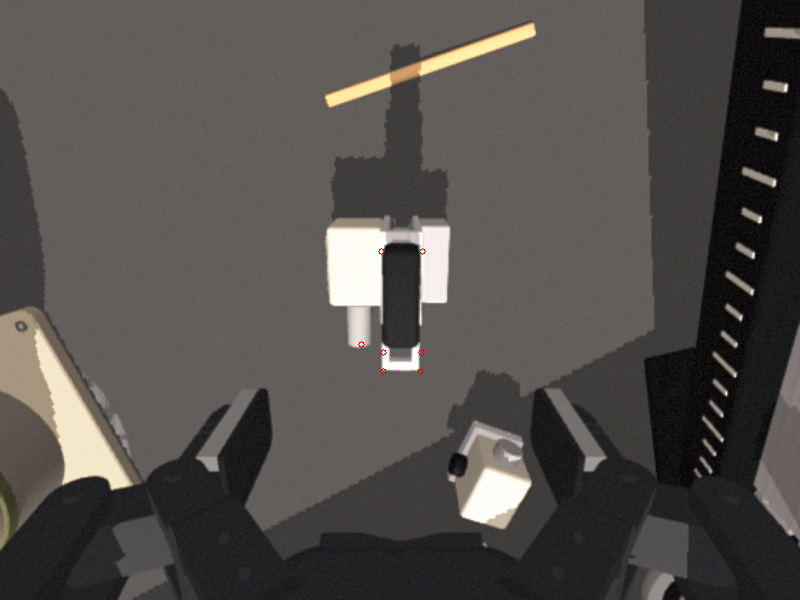

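Predicted points lie on the bar (382–421, 243–350), tongue (383–421, 371) and tube mouth (361,345): the carrier fit is good to about 2 mm. Descend and grip.

```bash
python3 -m pendant '[[4,0,0,0,0,0,-1],[8,0,0,0,0,0,-1],[11,0,0,0,0,0,-1],[13.1,0,0,0,0,0,-1],[13.1,0,0,0,0,0,-1],[13.1,0,0,0,0,0,0.2],[13.1,0,0,0,0,0,1],[13.1,0,0,0,0,0,1],[13.1,0,0,0,0,0,1],[13.1,0,0,0,0,0,1]]'; python3 -m pendant '[[0,0,0,0,0,0,1],[0,0,0,0,0,0,1],[0,0,0,0,0,0,1],[-1,0,0,0,0,0,1],[-3,0,0,0,0,0,1],[-5,0,0,0,0,0,1]]'
```

```text
time: 2.65
tool_pos: [0.4304, 0.0657, 0.115]
tcp_rot: [[0.001, 0.288, 0.958], [0.001, 0.958, -0.288], [-1.0, 0.001, 0.001]]
ft_force: [0.6, -0.9, 4.4]
gripper_width: 0.248
time: 3.25
tool_pos: [0.4298, 0.0653, 0.1657]
tcp_rot: [[0.0, 0.288, 0.958], [0.0, 0.958, -0.288], [-1.0, 0.0, 0.0]]
ft_force: [0.2, 0.5, -3.8]
gripper_width: 0.251
```

```bash
cat >> h.py <<'E'
rp=np.load('rail.npy');RM=railR(*rp[3:])
def tcp(s,h,dx=0,lift=.070): return rp[:3]+RM@[dx,s,h+lift]
E
python3 -c "
from h import *
print(tcp(.265,.13))
row(tcp(.265,.13),cR(*rp[3:]))"
```

```text
[0.63961068 0.06092621 0.42705759]
t 3.25 row [-26.13, 5.64, 20.22] [-0.262, 0.035, 0.265]
```

```bash
python3 -m pendant '[[-5,0,0,0,0,0,1],[-10,0,0,0,0,0,1],[-15,0,0,0,0,0,1],[-20,1,3,-0.05,0.01,0.05,1],[-24,2.5,7,-0.1,0.01,0.1,1],[-26.1,3.5,11,-0.15,0.02,0.15,1],[-26.1,4.5,15,-0.2,0.03,0.2,1],[-26.1,5.3,18.5,-0.262,0.035,0.265,1],[-26.1,5.64,20.2,-0.262,0.035,0.265,1],[-26.1,5.64,20.2,-0.262,0.035,0.265,1]]'; python3 -m pendant '[[0,0,0,0,0,0,1],[0,0,0,0,0,0,1]]'; python3 -c "
from h import *
row(tcp(.265,.06),cR(*rp[3:]))"
```

```text
time: 4.25
tool_pos: [0.6407, 0.06, 0.4244]
tcp_rot: [[0.005, 0.031, 1.0], [0.26, 0.965, -0.031], [-0.965, 0.26, -0.003]]
ft_force: [0.3, -0.1, -4.0]
gripper_width: 0.248
time: 4.45
tool_pos: [0.64, 0.0602, 0.4246]
tcp_rot: [[0.004, 0.03, 1.0], [0.261, 0.965, -0.03], [-0.965, 0.261, -0.004]]
ft_force: [-0.6, 0.7, -3.1]
gripper_width: 0.243
t 4.45 row [6.78, 0.16, -0.02] [-0.002, -0.004, 0.003]
```

```bash
python3 -m pendant '[[3,0.16,0,0,0,0,1],[6,0.16,0,0,0,0,1],[6.78,0.16,0,0,0,0,1],[6.78,0.16,0,0,0,0,1],[6.78,0.16,0,0,0,0,1]]'; python3 - <<'E'
from h import *
o=ctrl.get_obs();A=np.array(o['tcp_rot']);row(tcp(.265,0),cR(*rp[3:]))
T=o['tool_pos'];Cm=np.column_stack([A[:,2],A[:,1],-A[:,0]])
cw=viewer.get_calibration('wrist');out=[]
for n,(x,y,w,h) in dict(wrist=(0,0,560,420),scene=(245,90,160,120)).items():
    c=cw if n=='wrist' else C[n]; im=viewer.snapshot(n)[:,:,::-1][y:y+h,x:x+w];k=(560/w)
    im=cv2.resize(im,(560,420),interpolation=cv2.INTER_CUBIC)
    L=np.array([(sx*9,sy*32,0) for sx in(-1,1) for sy in(-1,1)]+[(13,-66,83),(-13,-66,83),(-34,-70,25)])/1e3-[0,0,.115]
    for p in proj(n,L@Cm.T+T,c): cv2.circle(im,tuple(int(v) for v in (p-[x,y]+.5)*k),3,(0,0,255),1)
    r=[rp[:3]+RM@[dx,s,0] for s in(.06,.32) for dx in(-.005,.005)]
    for p in proj(n,r,c): cv2.circle(im,tuple(int(v) for v in (p-[x,y]+.5)*k),3,(0,255,0),1)
    cv2.imwrite(f'pics/b{n}.png',im)
E
```

```text
time: 4.95
tool_pos: [0.6404, 0.0791, 0.3615]
tcp_rot: [[0.006, 0.03, 1.0], [0.261, 0.965, -0.03], [-0.965, 0.261, -0.002]]
ft_force: [-0.1, -0.7, -3.1]
gripper_width: 0.254
t 4.95 row [6.2, -0.02, -0.01] [-0.002, -0.002, 0.002]
```

View pics/bwrist.png

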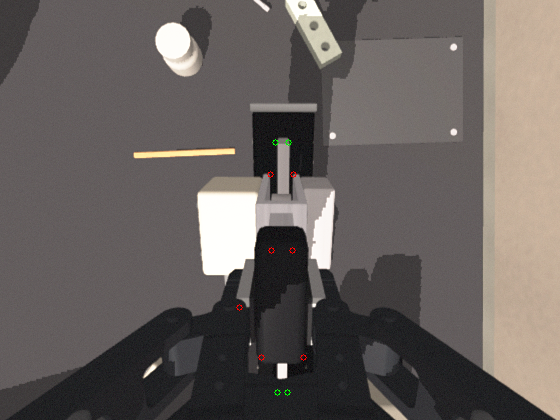

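View pics/bscene.png

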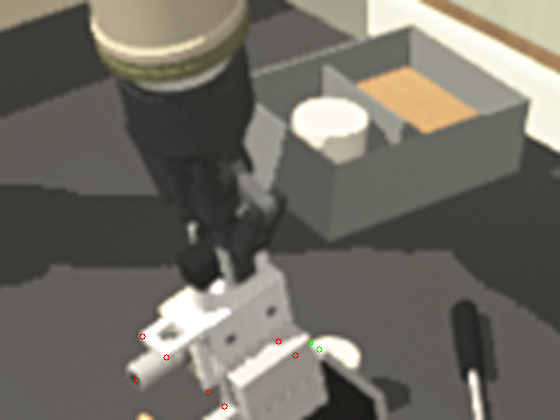

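Wrist view: rail strip (277–289, 138–195) sits centred between the plates (dots 270/293), about 1 px right of prediction; scene view shows the carrier tilted with the rail. Eight pictures have been viewed. Shift +0.07 cm across and lower.

```bash
python3 -m pendant '[[1.5,0,0.06,0,0,0,1],[3,0,0.06,0,0,0,1],[4.2,0,0.06,0,0,0,1],[5,0,0.06,0,0,0,1],[5.4,0,0.06,0,0,0,1],[5.4,0,0.06,0,0,0,1]]'; python3 -c "
from h import *
row(tcp(.265,0),cR(*rp[3:]))"
```

```text
time: 5.65
tool_pos: [0.6414, 0.0931, 0.3087]
tcp_rot: [[0.006, 0.03, 1.0], [0.261, 0.965, -0.031], [-0.965, 0.261, -0.002]]
ft_force: [-0.4, -0.2, -3.8]
gripper_width: 0.248
t 5.65 row [0.73, 0.01, -0.09] [-0.002, -0.002, 0.003]
```

```bash
python3 -m pendant '[[0.15,0,0,0,0,0,1],[0.3,0,0,0,0,0,1],[0.4,0,0,0,0,0,1],[0.4,0,0,0,0,0,1]]'
```

```text
time: 6.05
tool_pos: [0.6415, 0.0941, 0.3048]
tcp_rot: [[0.006, 0.03, 1.0], [0.261, 0.965, -0.031], [-0.965, 0.261, -0.002]]
ft_force: [0.1, -0.3, -3.3]
gripper_width: 0.25
```

```bash
for i in 1; do python3 -m pendant '[[0.1,0,0,0,0,0,1],[0.2,0,0,0,0,0,1],[0.2,0,0,0,0,0,1]]'|egrep 'pos|force'; done; python3 -m pendant '[[0.1,0,0,0,0,0,1],[0.1,0,0,0,0,0,1]]'|egrep 'pos|force'
```

```text
tool_pos: [0.6414, 0.0947, 0.3027]
ft_force: [-1.0, -0.0, -3.2]
tool_pos: [0.6414, 0.095, 0.3016]
ft_force: [-0.7, -0.1, -3.2]
```

```bash
python3 -m pendant '[[0.1,0,0,0,0,0,1],[0.1,0,0,0,0,0,1]]'|egrep 'pos|force'
```

```text
tool_pos: [0.6415, 0.0951, 0.301]
ft_force: [-0.8, -1.0, -0.3]
```

```bash
python3 -m pendant '[[0.1,0,0,0,0,0,1],[0.1,0,0,0,0,0,1]]'|egrep 'pos|force'
```

```text
tool_pos: [0.6415, 0.0951, 0.301]
ft_force: [-2.6, -2.0, 5.0]
```

Contact at TCP z=0.301 (force went from −3.2 to +5 N). Release without pressing further.

```bash
python3 -m pendant '[[0,0,0,0,0,0,0.2],[0,0,0,0,0,0,-0.5],[0,0,0,0,0,0,-1],[0,0,0,0,0,0,-1],[0,0,0,0,0,0,-1],[-2,0,0,0,0,0,-1],[-5,0,0,0,0,0,-1],[-9,0,0,0,0,0,-1],[-12,0,0,0,0,0,-1],[-14,0,0,0,0,0,-1]]'; python3 -m pendant '[[0,0,0,0,0,0,1],[0,0,0,0,0,0,1],[0,0,0,0,0,0,1],[0,0,0,0,0,0,1]]'; python3 - <<'E'
from h import *
M=RM;S=rp[:3]+RM@[0,.066,0]
out=[]
for n,(x,y,w,h) in dict(scene=(195,155,120,90),top=(290,130,120,90)).items():
    im=viewer.snapshot(n)[:,:,::-1][y:y+h,x:x+w];im=cv2.resize(im,(560,420),interpolation=cv2.INTER_CUBIC);k=560/w
    L=np.array([(11,30,131),(11,-30,131),(-11,-30,131),(-11,30,131),(-34,-70,25)])/1e3-[0,0,.045]
    for p in proj(n,L@M.T+S): cv2.circle(im,tuple(int(v) for v in (p-[x,y]+.5)*k),3,(0,0,255),1)
    for p in proj(n,rp[:3]+RM@[0,.014,.108]): cv2.circle(im,tuple(int(v) for v in (p-[x,y]+.5)*k),3,(0,255,0),1)
    out.append(im[:, :])
cv2.imwrite('pics/d.png',cv2.resize(np.hstack(out),(800,300)))
E
```

```text
time: 7.95
tool_pos: [0.6407, 0.0577, 0.4387]
tcp_rot: [[0.009, 0.03, 1.0], [0.261, 0.965, -0.031], [-0.965, 0.261, 0.001]]
ft_force: [0.3, 0.0, 0.1]
gripper_width: 0.998
time: 8.35
tool_pos: [0.6405, 0.0583, 0.4373]
tcp_rot: [[0.007, 0.03, 1.0], [0.261, 0.965, -0.031], [-0.965, 0.261, -0.001]]
ft_force: [-0.2, -0.5, -0.4]
gripper_width: 0.329
```

View pics/d.png

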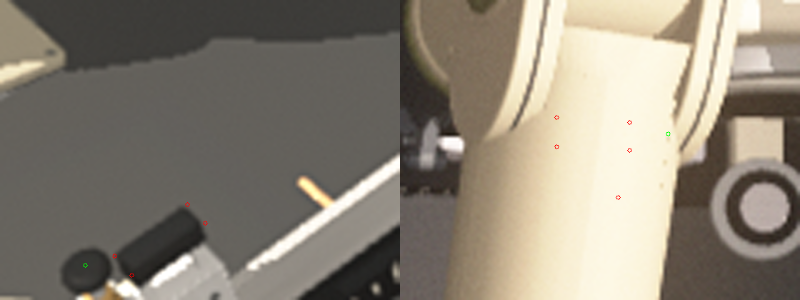

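The carrier's grip coincides with the predicted at-stop outline in the scene half, (115,255)–(205,223), and the button is at (85,268) with the fit point on it; the top view is hidden by the arm. Next I move over the plunger.

```bash
python3 -c "
from h import *
p=tcp(.014,.108+.1,.001,.014);row(p,cR(*rp[3:]));print(p)"
```

```text
t 8.45 row [-1.03, -25.12, 0.04] [-0.002, 0.0, 0.002]
[ 0.63336466 -0.18692867  0.38216947]
```

```bash
python3 -m pendant '[[-1,-5,0,0,0,0,1],[-1,-10,0,0,0,0,1],[-1,-15,0,0,0,0,1],[-1,-20,0,0,0,0,1],[-1,-24,0,0,0,0,1],[-1,-25.1,0,0,0,0,1],[-1,-25.1,0,0,0,0,1]]'; python3 - <<'E'
from h import *
row(tcp(.014,.108+.02,.001,.014),cR(*rp[3:]))
cw=viewer.get_calibration('wrist');a=viewer.snapshot('wrist')[:,:,::-1].copy()
b=viewer.snapshot('scene')[:,:,::-1].copy()
for n,im in(('wrist',a),('scene',b)):
    for p in proj(n,[rp[:3]+RM@[0,.014,.108],rp[:3]+RM@[0,.066,.086]],cw if n=='wrist' else None): cv2.circle(im,tuple(int(v) for v in p),2,(0,255,0),1)
cv2.imwrite('pics/e.png',cv2.resize(np.hstack([a,b[:, :][100:380,0:374].repeat(1,0) if 0 else cv2.resize(b[80:380,60:460],(560,420))]),(800,300),interpolation=cv2.INTER_AREA))
E
```

```text
time: 9.15
tool_pos: [0.6324, -0.1885, 0.3808]
tcp_rot: [[0.007, 0.034, 0.999], [0.261, 0.965, -0.034], [-0.965, 0.261, -0.002]]
ft_force: [-0.0, 0.6, -0.0]
gripper_width: -0.006
t 9.15 row [7.91, 0.21, 0.1] [-0.006, -0.001, 0.003]
```

View pics/e.png

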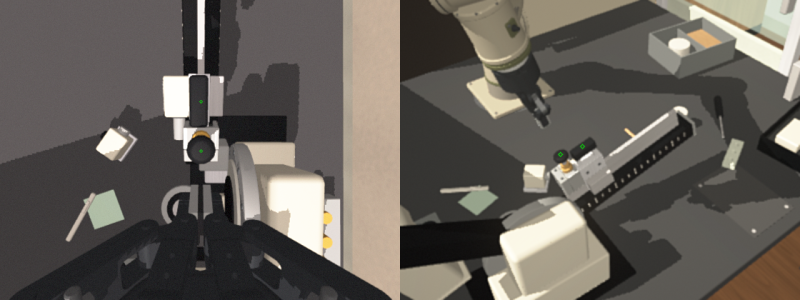

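The wrist half shows the button at (201,150) and the grip at (200,100), both exactly under their predicted marks. The goniometer disc (240,150–230) is lower and well to the side. Descend and push.

```bash
python3 -m pendant '[[3,0.2,0.1,0,0,0,1],[6,0.2,0.1,0,0,0,1],[8,0.2,0.1,0,0,0,1],[9,0.2,0.1,0,0,0,1],[9.5,0.2,0.1,0,0,0,1],[9.5,0.2,0.1,0,0,0,1]]'; python3 -c "
from h import *
row(tcp(.014,.108,.001,.014),cR(*rp[3:]))"
```

```text
time: 9.85
tool_pos: [0.6356, -0.1576, 0.2914]
tcp_rot: [[0.008, 0.027, 1.0], [0.262, 0.965, -0.028], [-0.965, 0.262, 0.001]]
ft_force: [-0.3, -0.2, 0.7]
gripper_width: -0.003
t 9.85 row [0.47, -0.44, -0.14] [0.001, 0.001, 0.002]
```

```bash
python3 -m pendant '[[0,-0.4,-0.14,0,0,0,1],[0.3,-0.44,-0.14,0,0,0,1],[0.7,-0.44,-0.14,0,0,0,1],[1.1,-0.44,-0.14,0,0,0,1],[1.5,-0.44,-0.14,0,0,0,1],[1.7,-0.44,-0.14,0,0,0,1]]'; python3 -c "
from h import *
row(tcp(.014,.108-.0165,.001,.014),cR(*rp[3:]))"
```

```text
time: 10.45
tool_pos: [0.6342, -0.1579, 0.274]
tcp_rot: [[0.009, 0.028, 1.0], [0.261, 0.965, -0.029], [-0.965, 0.261, 0.001]]
ft_force: [-0.9, -0.7, 1.0]
gripper_width: -0.001
t 10.45 row [0.45, 0.05, -0.0] [0.001, 0.001, 0.002]
```

```bash
python3 -m pendant '[[0.15,0,0,0,0,0,1],[0.3,0,0,0,0,0,1],[0.3,0,0,0,0,0,1]]'|egrep 'pos|force'; python3 -c "
from h import *
row(tcp(.014,.108-.0165,.001,.014),cR(*rp[3:]))"
```

```text
tool_pos: [0.6343, -0.1569, 0.271]
ft_force: [0.6, 0.2, 3.4]
t 10.75 row [0.13, 0.03, -0.0] [0.001, 0.001, 0.002]
```

```bash
python3 -m pendant '[[0.15,0,0,0,0,0,1],[0.3,0,0,0,0,0,1],[0.3,0,0,0,0,0,1]]'|egrep 'pos|force'
```

```text
tool_pos: [0.6343, -0.1567, 0.2702]
ft_force: [-4.7, -1.4, 14.8]
```

```bash
python3 -m pendant '[[0.2,0,0,0,0,0,1],[0.4,0,0,0,0,0,1],[0.4,0,0,0,0,0,1]]'|egrep 'pos|force';python3 -c "
from h import *
row(tcp(.014,.108-.0165,.001,.014),cR(*rp[3:]))"
```

```text
tool_pos: [0.6343, -0.1567, 0.27]
ft_force: [-7.5, -1.5, 23.6]
t 11.35 row [0.03, 0.04, -0.01] [0.002, 0.007, 0.002]
```

Stiff stop reached, 24 N, at the nominal full depth. Retract and look.

```bash
python3 -m pendant '[[-2,0,0,0,0,0,1],[-5,0,0,0,0,0,1],[-9,0,0,0,0,0,1],[-12,0,0,0,0,0,1],[-12,4,0,0,0,0,1],[-12,4,0,0,0,0,1]]'; python3 - <<'E'
from h import *
cw=viewer.get_calibration('wrist');a=viewer.snapshot('wrist')[:,:,::-1].copy()
b=viewer.snapshot('scene')[:,:,::-1].copy()
def mark(n,im,x,y,w,h):
    im=cv2.resize(im[y:y+h,x:x+w],(560,420),interpolation=cv2.INTER_CUBIC);k=560/w
    for d,col in((0,(0,255,0)),(.014,(0,0,255))):
        for p in proj(n,[rp[:3]+RM@[0,.014,.108-d]],cw if n=='wrist' else None): cv2.circle(im,tuple(int(v) for v in (p-[x,y]+.5)*k),3,col,1)
    for p in proj(n,rp[:3]+RM@[0,.066,.086],cw if n=='wrist' else None): cv2.circle(im,tuple(int(v) for v in (p-[x,y]+.5)*k),3,(255,255,0),1)
    return im
cv2.imwrite('pics/f.png',cv2.resize(np.hstack([mark('wrist',a,140,80,280,210),mark('scene',b,195,195,120,90)]),(800,300),interpolation=cv2.INTER_AREA))
E
```

```text
time: 11.95
tool_pos: [0.635, -0.1453, 0.3981]
tcp_rot: [[0.016, 0.021, 1.0], [0.263, 0.965, -0.024], [-0.965, 0.263, 0.01]]
ft_force: [1.2, 1.3, -0.2]
gripper_width: 0.003
```

View pics/f.png

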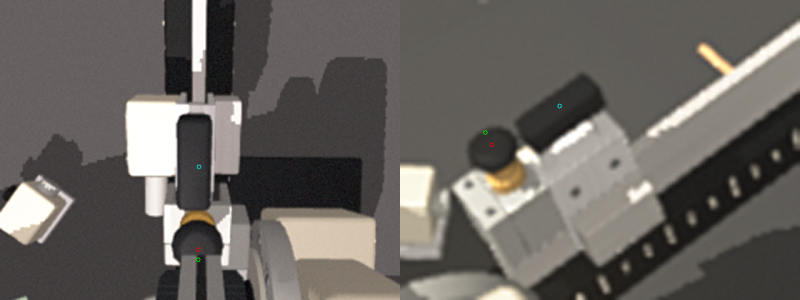

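The scene half shows the button centred at (491,148), on the "down 14 mm" mark (491,145) and off the "up" mark. The carrier grip is still at its stop mark. The tool is clear and the wrist force is about zero.

```bash
python3 -c "
from rig import ctrl
print(ctrl.get_obs()['time']);print(ctrl.hand_in())"
```

```text
12.05
the job is handed in; nothing more can be done
None
```

The carrier is locked at the stop. I set it on the rail 265 mm uphill of the stop (first contact about 5 N upward at the wrist), slit box on the robot's side and tube downhill. I then opened the gripper and it rolled down to the stop by itself. With closed fingers I pushed the plunger to its end stop (about 24 N) and retracted, then handed the job in at 12.05 s.

- **Last picture:** taken about 0.6 s after the push, it showed the button still down, on the mark for 14 mm. The carrier's grip was on its at-stop mark, and the gripper was clear with wrist force near zero. I have no direct plunger reading; this is from the image only.
- **Top view:** the arm blocked this view when I checked the stop position, so that check rests on the scene and wrist views.
- **Surroundings:** nothing else on the bench looked disturbed in the views I had. No check failed or disagreed.

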